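Move the loaded collet basket to the sprung catch arm

TASK

Take the small collet basket off the plain upturned hook and hang it on the other stand's arm, without setting it down and keeping it level so that both collets stay standing in it. Its cross bar must end fully down in the notch of the clamp-on catch on that arm: feel for the sprung finger, push it back gently with the bar, lower the bar into the notch, let go and leave the basket hanging still.

Things in the scene. Friction and masses are not known exactly. Their poses are not given: they have to be found in the camera images.
- basket: (All sizes here are in mm.) Open aluminium tray 70 (x) x 90 (y) x 20 high on a steel stirrup, 0.28 to 0.39 kg loaded. Origin: centre of the tray's underside, z up. Stirrup in the basket's y-z plane: legs at y = +-43, 6 thick, leaning in at the top to the ends (y = +-34) of a round bar along y. An arm passes through the window under the bar: lift, then draw off past the arm's tip; put on likewise.
- bar_mid (a point): (mm) Middle (centre line) of the basket's round cross bar, 8 in diameter, 115 above the basket's origin.
- tab_top (a point): (mm) Middle of the top edge of the basket's upright grip tab, 60 above the bar's centre. The tab is 10 thick (basket's x), 30 wide (y) and 40 high, on a 58 wide, 10 thick bridge 14 to 21 above the bar's centre, carried by two 6 thick risers at y = +-26. Pinch it across the 10, fingertips at least 15 above the bar's centre to clear hook and catch.
- collet_small: (mm) Steel collet 20 in diameter, 31 high, standing loose in one half of the tray; origin at the centre of its underside, z up.
- collet_big: (mm) Steel collet 24 in diameter, 34 high, standing loose in the other half of the tray; origin at the centre of its underside, z up.
- plain_stand: (mm) Fixed stand where the basket hangs at first: foot 90 x 70, round post, origin at the post's foot. A flat arm (14 wide, 12 thick, top at z = 190) points along the stand's own -x; its rounded tip, at x = -115, is turned up 14 above the arm's top; the bar sits between two ribs 4 high at x = -92 and -105. Nothing on it is higher than 205.
- plain_seat (a point): (mm) Seat of the plain hook, on the arm's top face; at x = -98; the hanging bar's centre is 5 above it. Lift the bar at least 15, then draw it at least 35 along the stand's -x to clear the tip.
- catch_stand: (mm) Fixed stand the basket goes to: foot 90 x 70, round post, origin at the post's foot. A straight arm (14 wide, 12 thick, top at z = 190) points along the stand's own -x to x = -145. Clamped on it is a smooth dark catch, 22 wide: front wall, notch, spring housing with a steel finger reaching over the notch. Its place on the arm differs each time and is not measured; over 30 N in all damages it (seated: 18).
- catch_tip (a point): (mm) Tip of the catch arm, mid-edge of its top face; the arm runs from here along the stand's +x. Above the arm's top: front wall 14 (8 long; its rear face lies 24 to 64 from the tip), notch floor 6, seated bar's centre 10, housing 20. Keep the bar's middle within 8 of the arm's centre line, so that the catch passes between legs and risers.
- finger_level (a point): (mm) Point on the catch arm's centre line, 60 from the tip, at the height of the finger's axis, 15.7 above the arm's top; it marks the height only. The finger is a round bar along y, 8 in diameter, sprung along the stand's +x: 2 N at first, 0.4 N more per mm, hard stop at 11 (6.4 N). Seated, it holds the bar down and against the wall.
- entry (a point): (mm) Point in front of the catch arm, 25 before its tip and 20 above its top. From here the bar's centre, moved level along the stand's +x, clears the front wall by 2 and meets the finger 2 short of the wall's rear face. From that touch push on 6.5 to 10.5 (best 8.5), then lower the bar 10 to the notch floor.

How it is judged:
By the outcome, as a careful person would: the job done as asked, in the order asked, and still so for the second after the job is handed in, with the robot touching nothing.
It also fails if it takes over 64 s, if anything falls off the work surface, if the arm or the gripper's body presses on something with over 40 N, if the wrist force passes 120 N, or if a joint passes its speed limit or range.

ROBOT

A 6-joint arm with a two-finger parallel gripper is mounted at the origin on a cart in front of the work surface, level with it; the furniture and walls round the work are solid. World frame = base frame: x ahead of the robot, y to its left, z up, the work surface at z = 0. Lengths are in mm, angles in degrees, forces in N, time in s.
With the tool pointing down it reaches from about 350 to 850 mm from the base axis. Payload 8.1 kg.
Tool frame: the origin (TCP) lies at the very end of the fingers, on their centre line; the grasp point (between the pads) lies 19 mm behind it (tcp_to_grasp is the distance from the TCP to the grasp point, in mm); z points along the fingers, x is the direction in which the jaws open and shut, and the axes are right-handed (so a half turn about z gives the same grasp; the last joint's range is limited). The gripper opens to 85 mm and grips with 20 to 120 N. Pads are 22 mm wide; open, the fingers measure 114 mm over their backs; the gripper's body (76 mm by 85 mm) begins 54 mm behind the grasp point. The pads swing forward as they close: fully open they stand 13 mm farther back than shut.
Start: joints at [67.414, 7.471, 85.268, -0, 87.261, -4.893], TCP at [182.328, 571.631, 231.292] pointing down, gripper open.
Joint ranges: [-169.43, 169.43], [-51.17, 129.36], [1.28, 143.12], [-76.62, 256.62], [0, 156.53], [-152.29, 152.29]. Speed limits (degrees/s): [136.94, 136.94, 159.86, 180, 180, 180].

INTERFACE

Orientations are given as [roll, pitch, yaw] about the fixed x, y, z axes, in that order (R = Rz(yaw) Ry(pitch) Rx(roll)).
In Python, from bench import * gives the robot as it stands. The module is installed in compiled form; this text tells all that it offers.
- The arm moves only by the tool apply_moves, never from a script. Its argument "targets" is text: rows parted by semicolons, each of 7 numbers parted by spaces: the turn, a rotation vector about the tool's x, y, z in rad, then the shift along the tool's x, y, z in cm, then the finger opening in cm, from 0 to 8.54. A call has exactly 5 rows; each row is the pose to reach, as a shift and turn from the pose commanded when the call began, along the tool's axes at that moment; what a row does not reach only later rows make up. A row lasts 1/10 s, in which the tool goes at most 50 mm and 8.59 degrees, less where a joint would pass 70% of its speed; a pose out of reach is approached as far as the arm can. A call with a gripper value outside its range is refused whole. The fingers move at their own pace and stop on an object; "force" is the grip in N (left out, the last holds). Time passes only in rows, so rows that repeat a pose let the fingers close, or fill a call up. It gives the time, the measured TCP pose, the force and the opening at its end, in the units of the state.
- sense(): the state, without advancing time (a new reading comes with each control period).
- snapshot(name): name is "scene" or "top"; returns the picture (480x640x3 uint8, red, green, blue); there is no depth.
- camera_model(name): a dict with "fx", "fy", "cx", "cy" (pixels), "position" and "attitude" of the camera in the world. Camera axes: x right, y up, looking along -z (the intrinsics and any distortion apply to the point x, -y, -z); pixel columns grow to the right and rows downward; lengths in mm; the calibration is good to about 2 mm. A picture is of the moment at which its call begins. camera_model takes no time and is no camera call.
- hand_in(): hands the job in, once; it reports no verdict.
Trained networks look in the newest picture that a camera, given by its name, has taken for a name from the list of things; names that differ only in an ending like _2 or _b are one class to them, and where a whole thing is asked for, a point or a joint stands for the part that bears it (a point fixed in the world has none). Each returns a list of dicts, best first, with "confidence" (0 to 1); they miss things now and then, are a little off and sometimes report something else, mostly with a low value. They report only what shows in the picture. A call takes as long as a camera call.
- recognise(camera, query): "at" ([row, column] in pixels, amid what is visible of it).
- place_of(camera, query): "at" ([row, column] in pixels: a listed point, or the origin of a listed thing).
The state is a dict: "time": time; "joint_pos": joint angles; "qd": joint speeds; "joint_efforts": joint torques, N m; "tool_pos": TCP position; "tcp_rot": TCP orientation; "ft_force": force on the tool from outside, world axes, zero at the start; "wrist_torque": the same for the moment, N m; "finger_gap": finger opening in mm.
Only numpy, scipy, OpenCV 4.12 (cv2) and the standard library are available. Lean on these libraries where they do the work, as an engineer would, in place of code of your own. Each camera call takes 0.05 s, during which the arm holds its last target. There are 200 camera calls.

## Working session

There is one attempt and no reset: what is moved stays moved. The work goes in short steps, Python scripts to look and compute and a tool call to move; the robot and the scene stay as the last step left them, time stands still between calls to the robot, and variables do not carry over. Pictures are saved under pics/ and viewed, about 8 in all and at most 12, crops included, and the job is handed in when it is done.

Besides the shell and the picture viewer there is one more tool, called after "Request:" in YAML: its name, and indented under it one key for each argument. apply_moves: Moves the arm, as the interface text tells. Its arguments: {"type":"object","properties":{"targets":{"type":"string"},"force":{"type":"number"}},"required":["targets"]}

```bash
mkdir -p pics; cat > h.py <<'E'
from bench import *
import numpy as np, cv2
from scipy.spatial.transform import Rotation as R
E
python3 - <<'E'
from h import *
s=sense();print(s)
for c in("scene","top"):
    print(c,camera_model(c))
    im=snapshot(c);cv2.imwrite(f"pics/{c}0.png",im[:,:,::-1])
    for q in("bar_mid","tab_top","basket","plain_stand","plain_seat","catch_stand","catch_tip","finger_level","entry"):
        print(q,[(np.round(d["at"],1).tolist(),round(d["confidence"],2)) for d in place_of(c,q)[:2]])
E
```

```text
{'time': 0.0, 'joint_pos': array([ 6.74144234e+01,  7.51530328e+00,  8.53297569e+01,  2.02101568e-03,
        8.72608263e+01, -4.89320115e+00]), 'qd': array([-0.03092989, -0.0101167 ,  0.11212741,  0.03935906, -0.04954608,
       -0.01113618]), 'joint_efforts': array([ 1.99149408e-04, -5.69406581e+01, -5.00542653e+01, -1.61607145e-04,
        1.49237568e-02, -2.85123626e-06]), 'tool_pos': array([182.10066488, 571.12430061, 230.23781287]), 'tcp_rot': array([-1.79988957e+02,  1.05328395e-01,  7.23075362e+01]), 'ft_force': array([-0.16425084, -1.02927953, -0.71798581]), 'wrist_torque': array([ 0.00389925,  0.02120705, -0.02445831]), 'finger_gap': 85.31958399452395}
scene {'fx': 540.6835601348539, 'fy': 540.6835601348539, 'cx': 320.53248108874163, 'cy': 231.63615554181922, 'position': array([ -15.55489669, -580.78808131,  686.5237322 ]), 'attitude': array([ 59.45035349,  -1.12916646, -46.62921556])}
bar_mid [([279.1, 381.1], 0.97), ([216.4, 214.5], 0.28)]
tab_top [([247.4, 385.8], 0.91)]
basket [([332.6, 374.2], 0.93)]
plain_stand [([344.8, 409.7], 0.94)]
plain_seat [([278.2, 377.3], 0.9)]
catch_stand [([273.2, 282.0], 0.7)]
catch_tip [([223.7, 229.8], 0.7)]
finger_level [([206.7, 253.2], 0.85)]
entry [([219.2, 215.9], 0.8), ([275.9, 283.9], 0.57)]
top {'fx': 444.1857409446417, 'fy': 444.1857409446417, 'cx': 318.4130196728663, 'cy': 240.3479653265085, 'position': array([ 491.58964736,   -2.99196701, 1087.26491316]), 'attitude': array([  6.56013867,  -0.9080828 , -91.38290652])}
bar_mid [([256.4, 398.7], 0.93)]
tab_top [([252.9, 404.9], 0.58)]
basket [([258.5, 386.9], 0.88)]
plain_stand [([225.0, 386.6], 0.83)]
plain_seat [([253.9, 392.7], 0.67)]
catch_stand [([227.2, 252.4], 0.95)]
catch_tip [([289.7, 243.4], 0.96), ([256.5, 236.3], 0.5)]
finger_level [([257.2, 239.5], 0.93)]
entry []
```

```bash
cat >> h.py <<'E'
def ray(c,at):
    m=camera_model(c);Rm=R.from_euler("xyz",m["attitude"],degrees=True).as_matrix()
    d=np.array([(at[1]-m["cx"])/m["fx"],-(at[0]-m["cy"])/m["fy"],-1.]);d=Rm@d
    return np.array(m["position"]),d/np.linalg.norm(d)
def proj(c,p):
    m=camera_model(c);Rm=R.from_euler("xyz",m["attitude"],degrees=True).as_matrix()
    v=Rm.T@(np.array(p)-m["position"]);return np.array([m["cy"]+m["fy"]*v[1]/v[2],m["cx"]-m["fx"]*v[0]/v[2]])
def tri(a,b):
    A=np.zeros((3,3));y=np.zeros(3);rs=[ray("scene",a),ray("top",b)]
    for p,d in rs:
        P=np.eye(3)-np.outer(d,d);A+=P;y+=P@p
    x=np.linalg.solve(A,y);return x,[np.linalg.norm(np.cross(x-p,d)) for p,d in rs]
def atz(c,a,z):
    p,d=ray(c,a);return p+d*(z-p[2])/d[2]
E
python3 - <<'E'
from h import *
D=dict(bar_mid=((279.1,381.1),(256.4,398.7),195),tab_top=((247.4,385.8),(252.9,404.9),255),basket=((332.6,374.2),(258.5,386.9),80),
plain_stand=((344.8,409.7),(225,386.6),0),plain_seat=((278.2,377.3),(253.9,392.7),190),catch_stand=((273.2,282),(227.2,252.4),0),
catch_tip=((223.7,229.8),(289.7,243.4),190),finger=((206.7,253.2),(257.2,239.5),205.7))
for k,(a,b,z) in D.items():
    x,e=tri(a,b);print(k,x.round(1),np.round(e[0],1),"z-known:",atz("scene",a,z).round(1)[:2],atz("top",b,z).round(1)[:2])
E
```

```text
bar_mid [ 558.1 -181.7  194.2] 0.7 z-known: [ 557.8 -182.7] [ 557.6 -181. ]
tab_top [ 560.5 -182.6  252.1] 1.2 z-known: [ 557.7 -185.9] [ 559.5 -181. ]
basket [ 561.7 -176.6   79.7] 0.3 z-known: [ 561.2 -176.6] [ 561.9 -176.7]
plain_stand [ 650.9 -193.4    5. ] 1.4 z-known: [ 657.  -191.4] [ 650.7 -193.3]
plain_seat [ 563.8 -170.7  187.6] 0.4 z-known: [ 561.3 -172.9] [ 563.3 -170. ]
catch_stand [649.7 141.    1. ] 3.5 z-known: [647.9 144.3] [652.5 138.8]
catch_tip [501.6 130.1 190.3] 4.3 z-known: [504.9 127.3] [498.3 132.9]
finger [565.5 136.8 199.3] 3.3 z-known: [560.2 125. ] [562.5 137.9]
```

View pics/scene0.png

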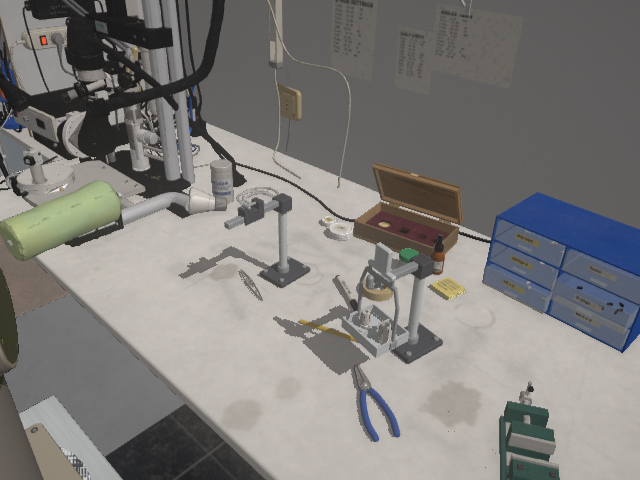

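View pics/top0.png

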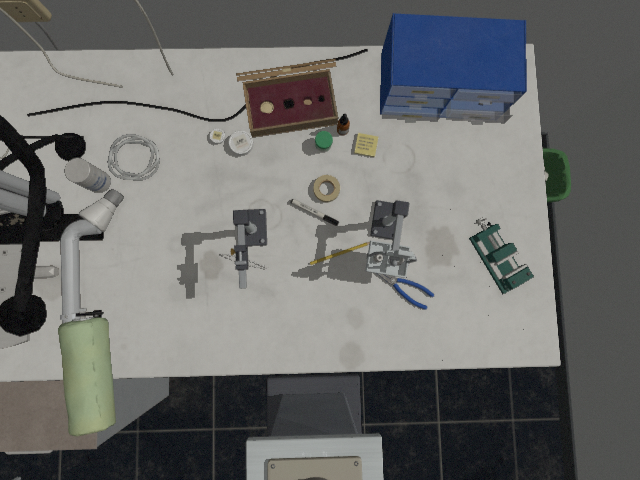

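```bash
python3 - <<'E'
from h import *
a=cv2.imread("pics/scene0.png");b=cv2.imread("pics/top0.png")
z=lambda im,r,c,h,w:cv2.resize(im[r:r+h,c:c+w],(400,300),interpolation=cv2.INTER_CUBIC)
v=np.vstack([np.hstack([z(a,180,215,75,100),z(a,232,330,120,160)]),np.hstack([z(b,195,200,105,140),z(b,195,345,90,120)])])
cv2.imwrite("pics/z0.png",v)
p=sense()["tool_pos"]
for c in("scene","top"):print(proj(c,p),proj(c,p+[0,0,200]))
print(proj("top",[0,0,0]))
E
```

```text
[181.57163911 -52.62648907] [ 75.76446799 -91.19668692]
[470.98512211  -2.13284833] [ 529.87594018 -104.94104728]
[506.04347165 314.78681959]
```

View pics/z0.png

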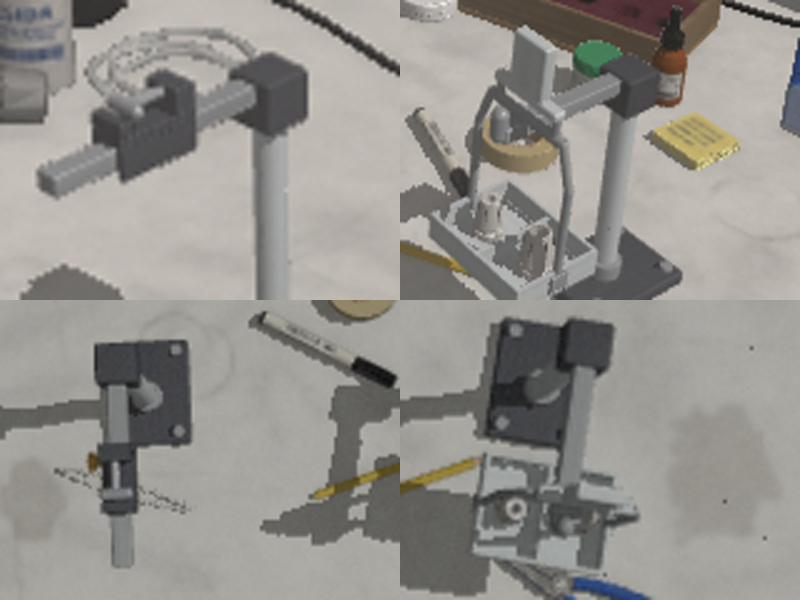

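```bash
python3 - <<'E'
from h import *
t=lambda y,x,s,r,c,z:atz("top",(r+(y-300)*s,c+x*s),z).round(1)
C=lambda y,x,z:t(y,x,.35,195,200,z)
P=lambda y,x,z:t(y,x,.3,195,345+-400*.3,z)
print("catch tip",C(565,122,190),"arm root",C(385,117,190),"front wall front",C(512,120,204),"finger",C(493,117,205.7),"hous front",C(460,116,210))
print("plain root",P(365,585,190),P(485,572,190),"tab ends",P(520,625,255),P(505,600,255))
# scene: catch tip, root
s=lambda y,x,z:atz("scene",(180+y*.25,215+x*.25),z).round(1)
print("scene tip",s(176,50,190),"root",s(88,243,190),"finger",s(103,123,209))
for n,a,b in(("g near",(240,5),(425,95)),("g far",(190,110),(322,85)),("pipe collar",(204,205),(200,112))):print(n,tri(a,b))
d=lambda q:np.degrees(np.arctan2(q[1],q[0]))
print(d(np.array(C(385,117,190))-C(565,122,190)),d(np.array(P(365,585,190))-P(485,572,190)))
E
```

```text
catch tip [502.2 134.3 190. ] arm root [629.9 137.2 190. ] front wall front [538.7 133.4 204. ] finger [551.8 135.1 205.7] hous front [574.4 135.  210. ]
plain root [ 644.1 -189.5  190. ] [ 570.1 -178.2  190. ] tab ends [ 543.9 -194.6  255. ] [ 552.7 -180.9  255. ]
scene tip [501.2 129.3 190. ] root [623.7 132.  190. ] finger [548.8 132.9 209. ]
g near (array([224.06333172, 449.87014382, 134.06214742]), [np.float64(7.276448903763016), np.float64(7.276448903763014)])
g far (array([440.88857108, 457.9833502 , 164.63487825]), [np.float64(0.14792517734378577), np.float64(0.14792517734383176)])
pipe collar (array([711.48228062, 484.38282552,  21.37532465]), [np.float64(15.070984109564595), np.float64(15.070984109564627)])
1.3009334830186425 -8.682151160338302
```

```bash
cat >> h.py <<'E'
def plan(p,yaw,s=None):
    s=s or sense();Rc=R.from_euler("xyz",s["tcp_rot"],degrees=True)
    rv=(Rc.inv()*R.from_euler("xyz",[180,0,yaw],degrees=True)).as_rotvec()
    print("t",round(s["time"],2),"at",s["tool_pos"].round(1),s["tcp_rot"].round(2),"F",s["ft_force"].round(2),"gap",round(s["finger_gap"],1))
    print("-> rot",rv.round(4),"shift cm",(Rc.inv().apply(np.array(p)-s["tool_pos"])/10).round(3))
E
python3 - <<'E'
from h import *
plan([182,571,370],72.3)
plan([450,250,370],20)
E
```

```text
t 1.0 at [182.3 571.6 231.3] [180.    -0.    72.31] F [ 0.34  0.23 -0.15] gap 85.1
-> rot [ 0.     -0.      0.0001] shift cm [-7.0000e-02 -1.2000e-02 -1.3867e+01]
t 1.0 at [182.3 571.6 231.3] [180.    -0.    72.31] F [ 0.34  0.23 -0.15] gap 85.1
-> rot [ 0.    -0.     0.913] shift cm [-22.508  35.275 -13.867]
```

Request:
apply_moves:
  targets: "0 0 0 0 0 -5 8.5; 0 0 0 0 0 -10 8.5; 0 0 0 0 0 -14 8.5; 0 0 0.14 -2.6 4.1 -14 6; 0 0 0.28 -5.2 8.2 -14 4.5"

```text
time: 1.5
tool_pos: [245.0, 497.6, 373.4]
tcp_rot: [-180.0, -0.2, 56.1]
ft_force: [0.9, 0.4, -0.2]
finger_gap: 58.4
```

```bash
python3 -c "
from h import *
plan([450,250,370],20)"
```

```text
t 1.5 at [245.  497.6 373.4] [-180.     -0.22   56.12] F [ 0.93  0.41 -0.19] gap 58.4
-> rot [-0.0013 -0.0037  0.6304] shift cm [-9.127 30.825  0.305]
```

Request:
apply_moves:
  targets: "0 0 0.1 -1.4 4.7 0 4; 0 0 0.22 -2.8 9.4 0 4; 0 0 0.35 -4.2 14.1 0 4; 0 0 0.48 -5.6 18.8 0 4; 0 0 0.61 -7 23.5 0 4"

```text
time: 2.0
tool_pos: [402.1, 306.8, 371.6]
tcp_rot: [-180.0, -0.0, 21.0]
ft_force: [0.4, -0.4, 0.1]
finger_gap: 39.9
```

```bash
python3 -c "
from h import *
plan([556,-181,300],-8.7)"
```

```text
t 2.0 at [402.1 306.8 371.6] [-1.7999e+02 -5.0000e-02  2.1020e+01] F [ 0.37 -0.38  0.1 ] gap 39.9
-> rot [-4.000e-04 -7.000e-04  5.186e-01] shift cm [-3.132 51.053  7.147]
```

Request:
apply_moves:
  targets: "0 0 0.06 -0.3 4.9 0 4; 0 0 0.13 -0.6 9.8 0 4; 0 0 0.2 -0.9 14.7 0 4; 0 0 0.26 -1.2 19.6 0 4; 0 0 0.3 -1.5 24.5 0 4"

```text
time: 2.5
tool_pos: [476.5, 72.8, 371.6]
tcp_rot: [-180.0, -0.0, 4.0]
ft_force: [0.6, -0.2, 0.5]
finger_gap: 40.0
```

Request:
apply_moves:
  targets: "0 0 0.06 1 4.7 0 4; 0 0 0.13 2 9.4 1 4; 0 0 0.2 3.5 14 3 4; 0 0 0.22 4.5 18.6 5 4; 0 0 0.22 5 23 7 4"

```text
time: 3.0
tool_pos: [542.9, -151.2, 301.6]
tcp_rot: [180.0, -0.1, -8.5]
ft_force: [0.4, 0.8, 0.9]
finger_gap: 40.0
```

```bash
python3 -c "
from h import *
plan([556,-181,300],-8.7)
v=[]
for c in('scene','top'):
    im=snapshot(c);cv2.imwrite(f'pics/{c}1.png',im[:,:,::-1])
    for q in('bar_mid','tab_top','plain_seat'):print(c,q,[(np.round(d['at'],1).tolist(),round(d['confidence'],2)) for d in place_of(c,q)[:2]])
p=sense()['tool_pos']
print(proj('scene',p),proj('top',p))
a=cv2.imread('pics/scene1.png')[130:355,290:490];cv2.imwrite('pics/z1.png',cv2.resize(a,None,fx=2.6,fy=2.6,interpolation=2))"
```

```text
t 3.0 at [ 542.9 -151.2  301.6] [ 1.80e+02 -5.00e-02 -8.53e+00] F [0.41 0.81 0.93] gap 40.0
-> rot [ 0.     -0.0009  0.003 ] shift cm [1.743 2.755 0.165]
scene bar_mid [([278.1, 383.8], 0.97)]
scene tab_top [([246.9, 384.2], 0.82)]
scene plain_seat [([278.9, 377.9], 0.84)]
top bar_mid []
top tab_top []
top plain_seat []
[213.79602742 361.92573921] [260.35065944 392.53881187]
```

View pics/z1.png

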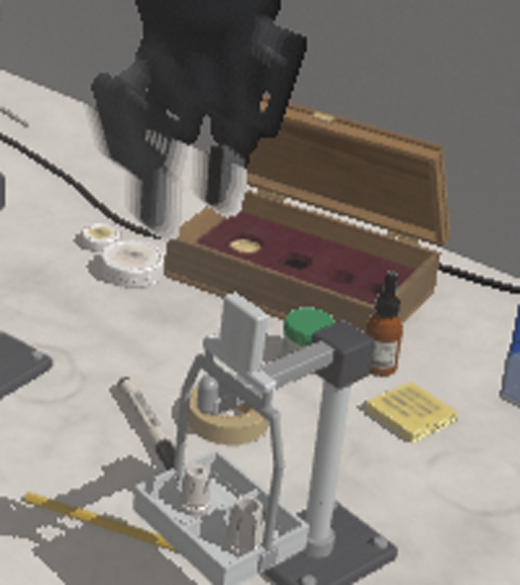

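Request:
apply_moves:
  targets: "0 0 0.003 0.9 1.4 0 4; 0 0 0.003 1.8 2.85 0 4; 0 0 0.003 1.8 2.85 0 4; 0 0 0.003 1.8 2.85 2 4; 0 0 0.003 1.8 2.85 3 4"

```text
time: 3.9
tool_pos: [555.8, -179.6, 271.2]
tcp_rot: [-180.0, 0.0, -8.6]
ft_force: [-0.9, 0.3, -0.2]
finger_gap: 40.1
```

```bash
python3 -c "
from h import *
im=snapshot('scene');im=snapshot('scene');cv2.imwrite('pics/scene2.png',im[:,:,::-1])
plan([557,-182,218],-8.7)
for q in('bar_mid','tab_top'):
  r=place_of('scene',q)[:1];print(q,r and (r[0]['at'],atz('scene',r[0]['at'],195 if q=='bar_mid' else 255)))
print(proj('scene',sense()['tool_pos']),proj('scene',[557,-182,255]))
a=im[190:310,320:440,::-1];cv2.imwrite('pics/z2.png',cv2.resize(a,None,fx=5,fy=5,interpolation=2))"
```

```text
t 4.0 at [ 555.  -179.2  270.1] [-179.94    0.2    -8.62] F [-0.18  0.44  0.09] gap 39.9
-> rot [-0.001   0.0035  0.0014] shift cm [0.259 0.25  5.205]
bar_mid ([279.6, 380.1], array([ 555.64007224, -182.44911816,  195.        ]))
tab_top ([248.6, 384.5], array([ 553.6620762 , -186.58070661,  255.        ]))
[236.49363872 382.63617877] [246.60875287 383.43542173]
```

View pics/z2.png

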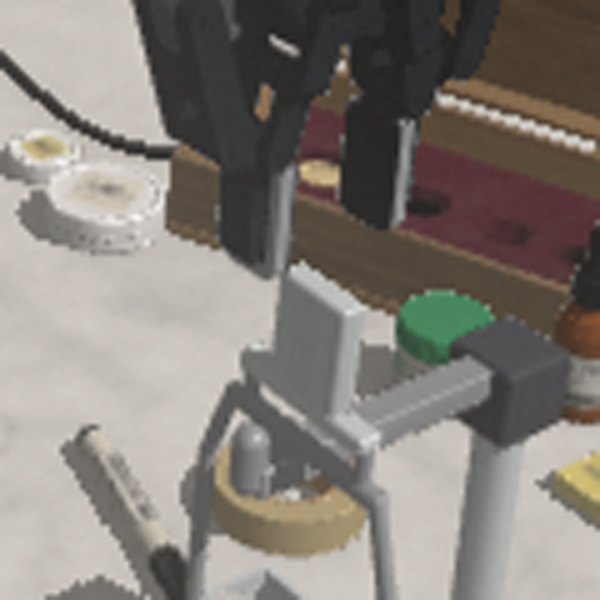

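Request:
apply_moves:
  targets: "0 0.0035 0 0.15 0.35 1.5 4; 0 0.0035 0 0.15 0.35 3.2 4; 0 0.0035 0 0.15 0.35 5.2 4; 0 0.0035 0 0.15 0.35 5.2 4; 0 0.0035 0 0.15 0.35 5.2 4"

```text
time: 4.6
tool_pos: [557.0, -183.7, 221.1]
tcp_rot: [180.0, -0.2, -8.6]
ft_force: [-0.0, 0.3, 0.5]
finger_gap: 40.3
```

```bash
python3 -c "
from h import *
im=snapshot('scene');im=snapshot('scene')
plan([556,-183,218],-8.7)
a=im[190:310,320:440,::-1];cv2.imwrite('pics/z3.png',cv2.resize(a,None,fx=5,fy=5,interpolation=2))"
```

```text
t 4.7 at [ 557.7 -184.   222.1] [179.96  -0.34  -8.64] F [-0.54  0.17  0.95] gap 40.0
-> rot [ 0.0006 -0.006   0.001 ] shift cm [-0.186 -0.072  0.411]
```

View pics/z3.png

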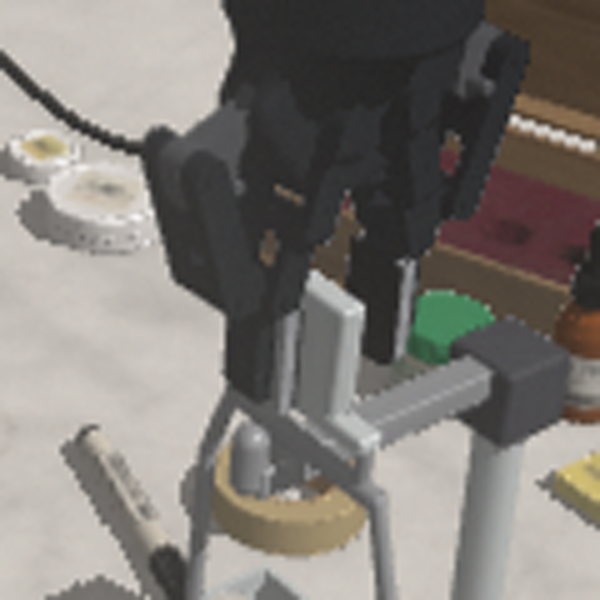

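Request:
apply_moves:
  targets: "0 -0.0035 0 0 0 0.1 2.5; 0 -0.0035 0 0 0 0.1 1.5; 0 -0.0035 0 0 0 0.1 0.8; 0 -0.0035 0 0 0 0.1 0.5; 0 -0.0035 0 0 0 0.1 0.5"
  force: 60

```text
time: 5.2
tool_pos: [558.5, -184.2, 220.6]
tcp_rot: [180.0, -0.2, -8.7]
ft_force: [4.0, -0.7, 1.6]
finger_gap: 9.4
```

Request:
apply_moves:
  targets: "0 0 0 0 0 0 0.5; 0 0 0 0 0 0 0.5; 0 0 0 0 0 0 0.5; 0 0 0 0 0 0 0.5; 0 0 0 0 0 0 0.5"

```text
time: 5.7
tool_pos: [558.5, -184.2, 220.6]
tcp_rot: [180.0, -0.2, -8.7]
ft_force: [5.3, -0.8, 1.9]
finger_gap: 9.2
```

```bash
python3 -c "
from h import *
for i in range(6):
  im=snapshot('scene');s=sense();print(s['tool_pos'].round(1),s['tcp_rot'].round(2),s['ft_force'].round(1),s['finger_gap'].round(1))
plan([556,-183,218],-8.7)
"
```

```text
Traceback (most recent call last):
AttributeError: 'float' object has no attribute 'round'
```

Request:
apply_moves:
  targets: "0 0 0 0 0 -0.2 0.5; 0 0 0 0 0 -0.6 0.5; 0 0 0 0 0 -1.2 0.5; 0 0 0 0 0 -1.8 0.5; 0 0 0 0 0 -2.3 0.5"

```text
time: 6.25
tool_pos: [556.9, -183.7, 242.7]
tcp_rot: [180.0, 0.0, -8.6]
ft_force: [0.1, 0.1, -2.0]
finger_gap: 9.4
```

Request:
apply_moves:
  targets: "0 0 0 0 0 -0.3 0.5; 0 0 0 0 0 -0.4 0.5; 0 0 0 0 0 -0.4 0.5; 0 0 0 0 0 -0.4 0.5; 0 0 0 0 0 -0.4 0.5"

```text
time: 6.75
tool_pos: [556.7, -183.6, 245.8]
tcp_rot: [-180.0, 0.0, -8.7]
ft_force: [0.8, 0.1, -3.7]
finger_gap: 9.5
```

```bash
python3 -c "
from h import *
im=snapshot('scene')
for q in('bar_mid','tab_top','collet_small','collet_big'):
  r=place_of('scene',q)[:1];print(q,r and (r[0]['at'],r[0]['confidence']))
plan([556,-183,218],-8.7)
a=im[170:370,310:450,::-1];cv2.imwrite('pics/z4.png',cv2.resize(a,None,fx=3,fy=3,interpolation=2))
"
```

```text
bar_mid ([262.4, 379.9], 0.72)
tab_top ([233.0, 384.9], 0.84)
collet_small ([311.2, 364.8], 0.66)
collet_big ([331.0, 380.7], 0.84)
t 7.0 at [ 556.9 -183.7  246. ] [-1.80e+02  1.00e-02 -8.65e+00] F [-0.31  0.04 -2.23] gap 9.4
-> rot [-0.      0.0002  0.0008] shift cm [-0.094 -0.058  2.8  ]
```

View pics/z4.png

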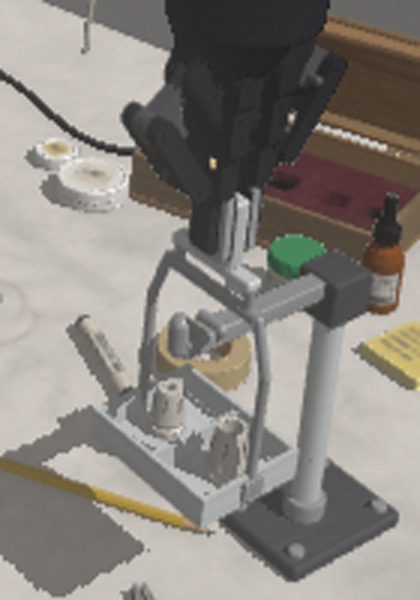

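Request:
apply_moves:
  targets: "0 0 0 -0.3 0 0 0.5; 0 0 0 -0.9 0 0 0.5; 0 0 0 -1.8 0 0 0.5; 0 0 0 -2.8 0 0 0.5; 0 0 0 -3.8 0 0 0.5"

```text
time: 7.5
tool_pos: [518.3, -177.8, 246.2]
tcp_rot: [180.0, 0.0, -8.7]
ft_force: [-0.2, -0.5, -2.5]
finger_gap: 9.3
```

Request:
apply_moves:
  targets: "0 0 0 -1 0 0 0.5; 0 0 0 -2 0 0 0.5; 0 0 0 -3 0 0 0.5; 0 0 0 -3.8 0 -0.2 0.5; 0 0 0 -4.2 0 -0.4 0.5"

```text
time: 8.0
tool_pos: [477.0, -171.6, 250.4]
tcp_rot: [180.0, -0.0, -8.7]
ft_force: [-0.0, 0.0, -3.3]
finger_gap: 9.4
```

```bash
python3 -c "
from h import *
im=snapshot('scene');im=snapshot('top')
plan([455,125,250],2)
"
```

```text
t 8.1 at [ 477.7 -171.8  250.9] [ 1.7998e+02 -7.0000e-02 -8.6600e+00] F [-0.26 -0.34 -3.49] gap 9.8
-> rot [ 0.0005 -0.0011 -0.1861] shift cm [ -6.713 -29.001   0.07 ]
```

Request:
apply_moves:
  targets: "0 0 -0.003 -0.1 -0.4 0 0.5; 0 0 -0.009 -0.3 -1.3 0 0.5; 0 0 -0.018 -0.6 -2.7 0 0.5; 0 0 -0.03 -1 -4.6 0 0.5; 0 0 -0.045 -1.5 -6.8 0 0.5"

```text
time: 8.6
tool_pos: [473.1, -100.7, 250.0]
tcp_rot: [-180.0, 0.0, -6.0]
ft_force: [0.2, -0.1, -3.2]
finger_gap: 9.1
```

Request:
apply_moves:
  targets: "0 0 -0.015 -0.6 -2.3 0 0.5; 0 0 -0.03 -1.2 -4.6 0 0.5; 0 0 -0.045 -1.8 -6.9 0 0.5; 0 0 -0.06 -2.4 -9.2 0 0.5; 0 0 -0.075 -3 -11.4 0 0.5"

```text
time: 9.1
tool_pos: [454.9, 16.5, 250.1]
tcp_rot: [-180.0, 0.0, -1.7]
ft_force: [1.2, -0.3, -3.4]
finger_gap: 9.4
```

Request:
apply_moves:
  targets: "0 0 -0.015 -0.6 -2.2 0 0.5; 0 0 -0.03 -1.2 -4.4 0 0.5; 0 0 -0.045 -1.8 -6.4 0 0.5; 0 0 -0.06 -2.3 -8 0 0.5; 0 0 -0.066 -2.6 -9.2 0 0.5"

```text
time: 9.6
tool_pos: [431.5, 109.0, 250.1]
tcp_rot: [-180.0, 0.0, 2.1]
ft_force: [-0.3, 0.0, -3.0]
finger_gap: 9.1
```

```bash
python3 -c "
from h import *
for c in('scene','top'):
  for i in range(3): im=snapshot(c)
  cv2.imwrite(f'pics/{c}5.png',im[:,:,::-1])
  for q in('bar_mid','tab_top','catch_tip','finger_level','entry','basket','catch_stand'):
    r=place_of(c,q)[:1];print(c,q,r and (r[0]['at'],r[0]['confidence']))
plan([455,125,250],2)
a=cv2.imread('pics/scene5.png')[170:330,160:320];b=cv2.imread('pics/top5.png')[200:330,180:310]
cv2.imwrite('pics/z5.png',np.hstack([cv2.resize(x,(400,400),interpolation=2) for x in(a,b)]))
"
```

```text
scene bar_mid ([223.9, 198.3], 0.85)
scene tab_top ([194.7, 197.4], 0.62)
scene catch_tip ([226.3, 228.4], 0.81)
scene finger_level ([204.1, 251.7], 0.7)
scene entry ([218.7, 216.4], 0.97)
scene basket ([278.8, 205.4], 0.6)
scene catch_stand []
top bar_mid ([228.1, 253.4], 0.55)
top tab_top []
top catch_tip ([288.5, 244.6], 0.8)
top finger_level ([257.5, 241.4], 0.59)
top entry []
top basket ([318.9, 257.8], 0.61)
top catch_stand ([229.6, 251.1], 0.84)
t 10.6 at [432.3 107.1 250.1] [180.     0.     2.01] F [ 0.81  0.53 -3.27] gap 9.2
-> rot [0.     0.     0.0001] shift cm [ 2.333 -1.71   0.013]
```

View pics/z5.png

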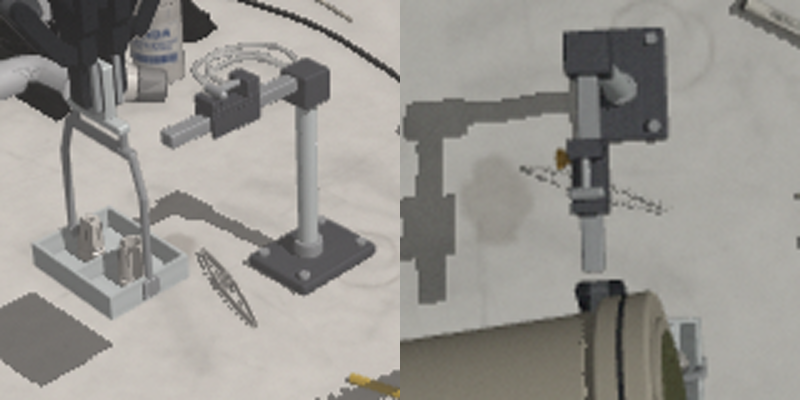

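```bash
python3 -c "
from h import *
print('bar',atz('scene',(223.9,198.3),225),'tab',atz('scene',(194.7,197.4),285), 'basket',atz('scene',(278.8,205.4),110))
S=lambda x,y,z:atz('scene',(170+y*.4,160+x*.4),z).round(1)
T=lambda x,y,z:atz('top',(200+y*.325,180+(x-400)*.325),z).round(1)
print('scene bar-ish tip',atz('scene',(226.3,228.4),190),'fing',atz('scene',(204.1,251.7),205.7),'entry',atz('scene',(218.7,216.4),210))
print('top tip',atz('top',(288.5,244.6),190),'fing',atz('top',(257.5,241.4),205.7),'stand',atz('top',(229.6,251.1),0))
print('mine scene tip',S(166,133,190),'root',S(288,78,190));print('mine top tip',T(594,272,190),'root',T(588,78,190),'catch front',T(590,214,204),'finger',T(587,192,209), 'hous',T(588,155,210))
print('stirrup bar ends scene', S(77,108,239),S(130,140,239))
"
```

```text
bar [429.80789433 114.36133404 225.        ] tab [427.66448176 104.24513727 285.        ] basket [431.42787647 113.35793038 110.        ]
scene bar-ish tip [497.14590114 121.50857168 190.        ] fing [565.04077196 135.06538131 205.7       ] entry [478.27585077 129.78975132 210.        ]
top tip [500.64285658 130.49501612 190.        ] fing [561.78478983 134.17155508 205.7       ] stand [646.55193508 142.03186095   0.        ]
mine scene tip [501.7 133.1 190. ] root [625.3 135.3 190. ]
mine top tip [500.9 133.6 190. ] root [628.7 136.9 190. ] catch front [538.  133.8 204. ] finger [551.9 134.9 209. ] hous [575.6 134.  210. ]
stirrup bar ends scene [429.  132.6 239. ] [428.1  71.8 239. ]
```

Request:
apply_moves:
  targets: "0 0 0 0.1 -0.2 0.1 0.5; 0 0 0 0.5 -0.7 0.3 0.5; 0 0 0 0.9 -1.4 0.7 0.5; 0 0 0 1.3 -2.0 1.1 0.5; 0 0 0 1.6 -2.4 1.4 0.5"

```text
time: 11.1
tool_pos: [447.5, 132.4, 235.4]
tcp_rot: [-180.0, 0.1, 2.0]
ft_force: [0.6, -0.4, -2.5]
finger_gap: 9.4
```

Request:
apply_moves:
  targets: "0 0 0 0.2 0 0 0.5; 0 0 0 0.6 0 0 0.5; 0 0 0 1.1 0 0 0.5; 0 0 0 1.6 0 0 0.5; 0 0 0 2 0 0 0.5"

```text
time: 11.6
tool_pos: [468.1, 132.2, 236.3]
tcp_rot: [180.0, -0.0, 2.0]
ft_force: [0.6, 0.3, -2.6]
finger_gap: 9.3
```

```bash
python3 -c "
from h import *
for i in range(8):
  im=snapshot('scene')
  if i in(3,5,7):plan([500,132.5,236],2)
for q in('bar_mid','tab_top','catch_tip'):
    r=place_of('scene',q)[:1];print(q,r and (r[0]['at'],r[0]['confidence']))
a=im[150:310,170:330,::-1]
cv2.imwrite('pics/z6.png',cv2.resize(a,(600,600),interpolation=2))
"
```

```text
t 11.8 at [467.5 132.2 236.1] [1.80e+02 2.00e-02 1.99e+00] F [ 0.06  0.43 -2.89] gap 8.7
-> rot [ 0.      0.0003 -0.0002] shift cm [3.252 0.085 0.008]
t 11.9 at [467.3 132.3 236.1] [1.8e+02 1.0e-02 2.0e+00] F [ 0.29 -0.13 -3.  ] gap 9.4
-> rot [0.     0.0002 0.    ] shift cm [3.266 0.093 0.012]
t 12.0 at [467.3 132.3 236.2] [-180.      0.      2.01] F [ 0.54  0.11 -2.77] gap 9.1
-> rot [-0.      0.      0.0001] shift cm [3.268 0.096 0.016]
bar_mid ([222.6, 209.0], 0.58)
tab_top ([190.9, 206.4], 0.65)
catch_tip ([224.7, 224.0], 0.71)
```

View pics/z6.png

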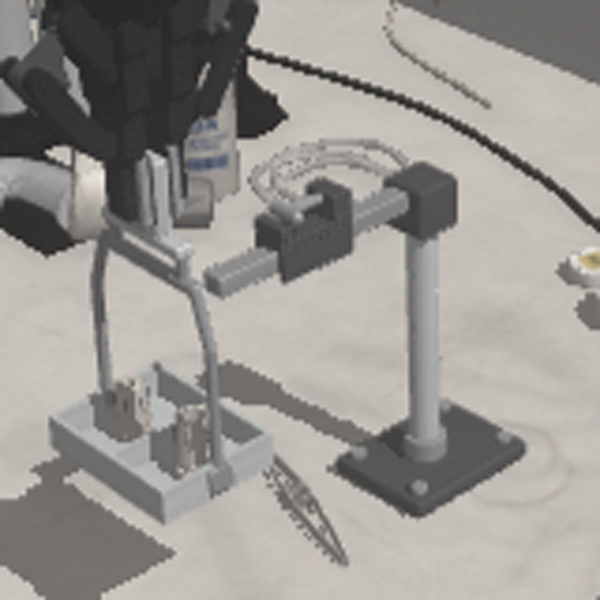

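```bash
python3 -c "
from h import *
im=snapshot('scene')[:,:,::-1].copy()
r0,c0,n,k=170,185,110,6
a=cv2.resize(im[r0:r0+n,c0:c0+n],(n*k,n*k),interpolation=2)[:600]
def px(p):
  q=proj('scene',p);return int((q[1]-c0)*k),int((q[0]-r0)*k)
s=sense();o=s['tool_pos']+[0,0,-25.6];Y=R.from_euler('z',2,degrees=True)
def L(f,P,col,n=2):
  for u,v in zip(P[:-1],P[1:]):cv2.line(a,px(f(np.array(u,float))),px(f(np.array(v,float))),col,1)
B=lambda p:o+Y.apply(p)
for x in(-5,5):L(B,[(x,-29,14),(x,29,14),(x,29,21),(x,-29,21),(x,-29,14)],(0,0,255));L(B,[(x,-15,21),(x,-15,60),(x,15,60),(x,15,21)],(0,0,255))
L(B,[(0,-34,0),(0,34,0)],(0,0,255));L(B,[(-35,-45,-95),(-35,45,-95),(35,45,-95),(35,-45,-95),(-35,-45,-95)],(0,0,255))
t=np.array([501.5,132.5,190]);A=lambda p:t+Y.apply(p)
for z in(0,-12):L(A,[(120,-7,z),(0,-7,z),(0,7,z),(120,7,z)],(0,255,0))
cv2.imwrite('pics/z7.png',a)
"
```

```text
(no output)
```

View pics/z7.png

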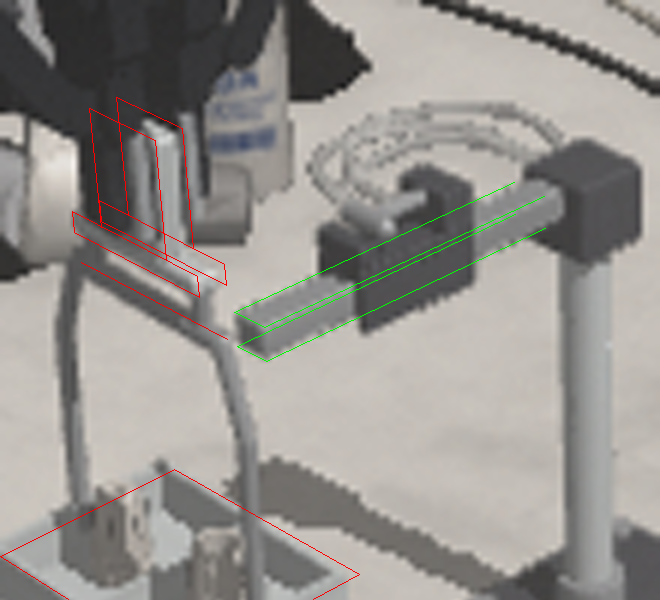

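Request:
apply_moves:
  targets: "0 0 0 0.3 0.1 0 0.5; 0 0 0 1 0.2 0 0.5; 0 0 0 1.8 0.25 0 0.5; 0 0 0 2.6 0.25 0 0.5; 0 0 0 3.4 0.25 0 0.5"

```text
time: 12.7
tool_pos: [502.4, 131.0, 236.0]
tcp_rot: [-180.0, 0.0, 2.0]
ft_force: [0.2, 0.3, -2.7]
finger_gap: 9.2
```

Request:
apply_moves:
  targets: "0 0 0 0.8 0 0 0.5; 0 0 0 1.5 0 0 0.5; 0 0 0 2.1 0 0 0.5; 0 0 0 2.5 0 0 0.5; 0 0 0 2.7 0 0 0.5"

```text
time: 13.2
tool_pos: [528.8, 132.0, 236.1]
tcp_rot: [180.0, 0.0, 2.0]
ft_force: [0.1, 0.1, -3.1]
finger_gap: 9.2
```

Request:
apply_moves:
  targets: "0 0 0 0 0 0 0.5; 0 0 0 0 0 0 0.5; 0 0 0 0 0 0 0.5; 0 0 0 0 0 0 0.5; 0 0 0 0 0 0 0.5"

```text
time: 13.7
tool_pos: [528.4, 132.0, 236.2]
tcp_rot: [-180.0, -0.0, 2.0]
ft_force: [0.0, -0.2, -3.4]
finger_gap: 9.1
```

Now slow, 1 mm per row.

Request:
apply_moves:
  targets: "0 0 0 0.15 0 0 0.5; 0 0 0 0.3 0 0 0.5; 0 0 0 0.45 0 0 0.5; 0 0 0 0.6 0 0 0.5; 0 0 0 0.75 0 0 0.5"

```text
time: 14.2
tool_pos: [536.1, 132.2, 236.1]
tcp_rot: [180.0, 0.0, 2.0]
ft_force: [-0.1, 0.4, -2.6]
finger_gap: 8.9
```

Request:
apply_moves:
  targets: "0 0 0 0.1 0 0 0.5; 0 0 0 0.2 0 0 0.5; 0 0 0 0.3 0 0 0.5; 0 0 0 0.4 0 0 0.5; 0 0 0 0.4 0 0 0.5"

```text
time: 14.7
tool_pos: [540.1, 132.4, 236.1]
tcp_rot: [180.0, -0.0, 2.0]
ft_force: [0.6, -0.2, -3.8]
finger_gap: 9.2
```

Request:
apply_moves:
  targets: "0 0 0 0.05 0 0 0.5; 0 0 0 0.1 0 0 0.5; 0 0 0 0.15 0 0 0.5; 0 0 0 0.2 0 0 0.5; 0 0 0 0.2 0 0 0.5"

```text
time: 15.2
tool_pos: [542.0, 132.4, 236.2]
tcp_rot: [180.0, -0.0, 2.0]
ft_force: [-0.5, 0.1, -3.6]
finger_gap: 9.2
```

Request:
apply_moves:
  targets: "0 0 0 0.05 0 0 0.5; 0 0 0 0.1 0 0 0.5; 0 0 0 0.15 0 0 0.5; 0 0 0 0.2 0 0 0.5; 0 0 0 0.2 0 0 0.5"

```text
time: 15.7
tool_pos: [544.0, 132.5, 236.2]
tcp_rot: [-180.0, -0.0, 2.0]
ft_force: [-0.2, 0.3, -2.7]
finger_gap: 8.9
```

Request:
apply_moves:
  targets: "0 0 0 0.05 0 0 0.5; 0 0 0 0.1 0 0 0.5; 0 0 0 0.1 0 0 0.5; 0 0 0 0.1 0 0 0.5; 0 0 0 0.1 0 0 0.5"

```text
time: 16.2
tool_pos: [545.0, 132.5, 236.1]
tcp_rot: [180.0, 0.0, 2.0]
ft_force: [0.5, -1.1, -2.5]
finger_gap: 9.1
```

Request:
apply_moves:
  targets: "0 0 0 0.05 0 0 0.5; 0 0 0 0.1 0 0 0.5; 0 0 0 0.1 0 0 0.5; 0 0 0 0.1 0 0 0.5; 0 0 0 0.1 0 0 0.5"

```text
time: 16.7
tool_pos: [545.9, 132.6, 236.1]
tcp_rot: [180.0, 0.0, 2.0]
ft_force: [-2.1, -0.4, -1.6]
finger_gap: 9.1
```

Request:
apply_moves:
  targets: "0 0 0 0.05 0 0 0.5; 0 0 0 0.1 0 0 0.5; 0 0 0 0.1 0 0 0.5; 0 0 0 0.1 0 0 0.5; 0 0 0 0.1 0 0 0.5"

```text
time: 17.2
tool_pos: [546.9, 132.6, 236.1]
tcp_rot: [180.0, 0.0, 2.0]
ft_force: [-1.9, -0.2, -1.5]
finger_gap: 9.2
```

Request:
apply_moves:
  targets: "0 0 0 0.05 0 0 0.5; 0 0 0 0.1 0 0 0.5; 0 0 0 0.1 0 0 0.5; 0 0 0 0.1 0 0 0.5; 0 0 0 0.1 0 0 0.5"

```text
time: 17.7
tool_pos: [548.0, 132.6, 236.1]
tcp_rot: [180.0, 0.0, 2.0]
ft_force: [-2.3, -0.5, -2.8]
finger_gap: 9.0
```

Request:
apply_moves:
  targets: "0 0 0 0.06 0 0 0.5; 0 0 0 0.13 0 0 0.5; 0 0 0 0.2 0 0 0.5; 0 0 0 0.27 0 0 0.5; 0 0 0 0.34 0 0 0.5"

```text
time: 18.2
tool_pos: [551.3, 132.7, 236.1]
tcp_rot: [180.0, 0.0, 2.0]
ft_force: [-4.1, -1.5, -1.7]
finger_gap: 8.9
```

Request:
apply_moves:
  targets: "0 0 0 0.08 0 0 0.5; 0 0 0 0.16 0 0 0.5; 0 0 0 0.24 0 0 0.5; 0 0 0 0.24 0 0 0.5; 0 0 0 0.24 0 0 0.5"

```text
time: 18.7
tool_pos: [553.6, 132.8, 236.1]
tcp_rot: [180.0, 0.0, 2.0]
ft_force: [-5.6, -1.3, -1.5]
finger_gap: 9.1
```

Request:
apply_moves:
  targets: "0 0 0 0 0 0.1 0.5; 0 0 0 0 0 0.25 0.5; 0 0 0 0 0 0.4 0.5; 0 0 0 0 0 0.55 0.5; 0 0 0 0 0 0.65 0.5"

```text
time: 19.2
tool_pos: [553.4, 133.0, 229.3]
tcp_rot: [-180.0, 0.1, 2.0]
ft_force: [-5.9, -0.1, -1.9]
finger_gap: 8.8
```

Request:
apply_moves:
  targets: "0 0 0 0 0 0.06 0.5; 0 0 0 0 0 0.12 0.5; 0 0 0 0 0 0.18 0.5; 0 0 0 0 0 0.23 0.5; 0 0 0 0 0 0.23 0.5"

```text
time: 19.7
tool_pos: [553.2, 132.9, 226.4]
tcp_rot: [-180.0, 0.1, 2.0]
ft_force: [-4.8, 0.8, -6.4]
finger_gap: 9.5
```

Request:
apply_moves:
  targets: "0 0 0 0 0 0.03 0.5; 0 0 0 0 0 0.06 0.5; 0 0 0 0 0 0.06 0.5; 0 0 0 0 0 0.06 0.5; 0 0 0 0 0 0.06 0.5"

```text
time: 20.2
tool_pos: [553.6, 132.9, 226.5]
tcp_rot: [-180.0, 0.0, 2.0]
ft_force: [-5.2, 0.0, -8.2]
finger_gap: 9.3
```

Request:
apply_moves:
  targets: "0 0 0 0 0 0.02 0.5; 0 0 0 0 0 0.04 0.5; 0 0 0 0 0 0.05 0.5; 0 0 0 0 0 0.05 0.5; 0 0 0 0 0 0.05 0.5"

```text
time: 20.7
tool_pos: [553.8, 132.9, 226.4]
tcp_rot: [-180.0, -0.0, 2.0]
ft_force: [-5.4, 0.6, -6.7]
finger_gap: 9.0
```

Request:
apply_moves:
  targets: "0 0 0 0 0 0.02 0.5; 0 0 0 0 0 0.04 0.5; 0 0 0 0 0 0.05 0.5; 0 0 0 0 0 0.05 0.5; 0 0 0 0 0 0.05 0.5"

```text
time: 21.2
tool_pos: [554.0, 132.9, 226.3]
tcp_rot: [-180.0, -0.0, 2.0]
ft_force: [-5.3, 1.1, -4.4]
finger_gap: 9.2
```

Request:
apply_moves:
  targets: "0 0 0 -0.05 0 0 0.5; 0 0 0 -0.1 0 0 0.5; 0 0 0 -0.15 0 0 0.5; 0 0 0 -0.15 0 0 0.5; 0 0 0 -0.15 0 0 0.5"

```text
time: 21.7
tool_pos: [552.5, 132.8, 226.2]
tcp_rot: [-180.0, -0.0, 2.0]
ft_force: [-3.9, 0.3, -1.9]
finger_gap: 9.3
```

Request:
apply_moves:
  targets: "0 0 0 -0.05 0 0 0.5; 0 0 0 -0.1 0 0 0.5; 0 0 0 -0.1 0 0 0.5; 0 0 0 -0.1 0 0 0.5; 0 0 0 -0.1 0 0 0.5"

```text
time: 22.2
tool_pos: [551.5, 132.8, 226.1]
tcp_rot: [-180.0, -0.0, 2.0]
ft_force: [-2.4, 1.5, -0.0]
finger_gap: 9.2
```

Request:
apply_moves:
  targets: "0 0 0 -0.03 0 0 0.5; 0 0 0 -0.05 0 0 0.5; 0 0 0 -0.05 0 0 1.1; 0 0 0 -0.05 0 0 1.4; 0 0 0 -0.05 0 0 1.8"
  force: 20

```text
time: 22.7
tool_pos: [551.1, 132.6, 226.0]
tcp_rot: [180.0, -0.0, 2.0]
ft_force: [0.4, 0.2, 0.1]
finger_gap: 17.9
```

Request:
apply_moves:
  targets: "0 0 0 0 0 0 2.5; 0 0 0 0 0 0 3.2; 0 0 0 0 0 0 4; 0 0 0 0 0 0 4; 0 0 0 0 0 0 4"

```text
time: 23.2
tool_pos: [550.8, 132.8, 225.7]
tcp_rot: [180.0, -0.0, 2.0]
ft_force: [-0.6, 0.4, -0.0]
finger_gap: 40.2
```

```bash
python3 -c "
from h import *
for i in range(4): im=snapshot('scene')
for q in('bar_mid','tab_top','collet_big','collet_small'):
    r=place_of('scene',q)[:1];print(q,r and (r[0]['at'],r[0]['confidence']))
plan([552,133,226],2)
print('exp bar',proj('scene',[551,135,200]))
a=im[150:290,200:340,::-1]
cv2.imwrite('pics/z8.png',cv2.resize(a,(595,595),interpolation=2))
"
```

```text
bar_mid ([209.0, 244.1], 0.74)
tab_top ([180.4, 245.5], 0.87)
collet_big ([262.8, 248.3], 0.63)
collet_small ([252.7, 238.7], 0.72)
t 23.6 at [550.8 132.7 225.7] [180.   0.   2.] F [0.87 0.73 0.58] gap 40.0
-> rot [0.     0.0001 0.0001] shift cm [ 0.126 -0.021 -0.029]
exp bar [209.19502664 246.17002311]
```

View pics/z8.png

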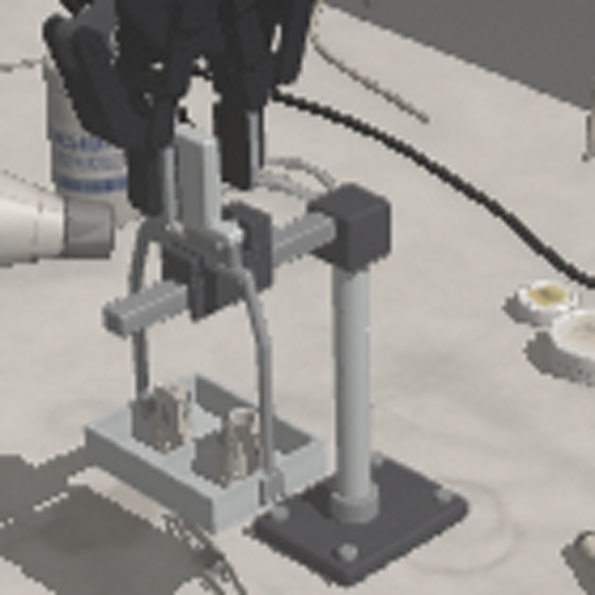

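Request:
apply_moves:
  targets: "0 0 0 0 0 -0.5 4; 0 0 0 0 0 -1.5 4; 0 0 0 0 0 -3 4; 0 0 0 0 0 -5 4; 0 0 0 0 0 -7 4"

```text
time: 24.1
tool_pos: [551.0, 132.8, 298.0]
tcp_rot: [-180.0, -0.1, 2.0]
ft_force: [1.6, -0.5, -0.0]
finger_gap: 40.1
```

Request:
apply_moves:
  targets: "0 0 0 0 0 -2 4; 0 0 0 0 0 -4 4; 0 0 0 0 0 -6 4; 0 0 0 -2 0 -6 4; 0 0 0 -4 0 -6 4"

```text
time: 24.6
tool_pos: [511.0, 131.3, 358.3]
tcp_rot: [-180.0, -0.2, 2.0]
ft_force: [-0.4, 0.5, 1.0]
finger_gap: 39.9
```

Request:
apply_moves:
  targets: "0 0 0 -2 0 0 4; 0 0 0 -4 0 0 4; 0 0 0 -6 0 0 4; 0 0 0 -8 0 0 4; 0 0 0 -8 0 0 4"

```text
time: 25.1
tool_pos: [429.8, 128.7, 358.1]
tcp_rot: [-180.0, -0.2, 2.0]
ft_force: [0.9, -0.4, 0.6]
finger_gap: 40.2
```

```bash
python3 -c "
from h import *
for i in range(10): im=snapshot('scene')
for q in('bar_mid','tab_top','collet_big','collet_small'):
    r=place_of('scene',q)[:1];print(q,r and (r[0]['at'],r[0]['confidence']))
im2=snapshot('scene');print(np.abs(im[150:290,200:340].astype(int)-im2[150:290,200:340]).mean())
plan([552,133,226],2)
a=im[160:270,210:320,::-1]
cv2.imwrite('pics/z9.png',cv2.resize(a,(595,595),interpolation=2))
"
```

```text
bar_mid ([206.4, 245.9], 0.81)
tab_top ([179.9, 245.2], 0.65)
collet_big ([207.7, 244.1], 0.62)
collet_small ([253.7, 240.4], 0.5)
0.6490816326530612
t 25.85 at [430.9 128.5 355.7] [1.8e+02 1.0e-02 2.0e+00] F [ 0.26  0.68 -0.17] gap 39.8
-> rot [0.     0.0002 0.    ] shift cm [12.123 -0.025 12.966]
```

View pics/z9.png

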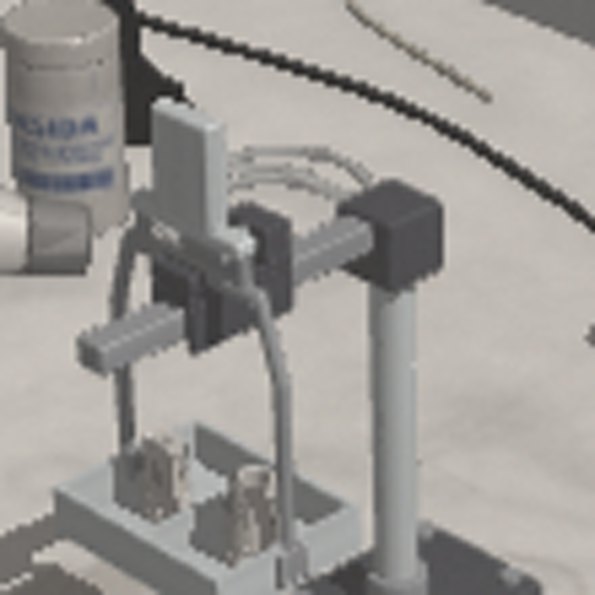

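```bash
python3 -c "
from h import *
print(proj('scene',[551,135,260]));hand_in()"
```

```text
[180.38896037 244.53114567]
the job is handed in; nothing more can be done
```

The basket now hangs in the catch's notch on the other stand's arm, with both collets upright. I handed the job in at about 26 s of the 64 s allowed.

- **Lift and carry:** I gripped the tab, lifted the bar about 27 mm, drew the basket off the plain hook and carried it level without setting it down.
- **Finger:** I felt the sprung finger at tool x ≈ 545.5, with about 2 N of resistance. I then pushed it back about 8.3 mm, where the force reached about 5.6 N.
- **Seating:** I lowered the bar about 10 mm until it stopped on the notch floor, eased it back toward the front wall, opened the fingers and backed clear. The force on the tool never passed about 10 N, well under the 30 N limit.

**Last checks:**
- The tab's top showed at row 179.9, column 245.2, against 180.4, 244.5 expected for a fully seated bar.
- Two successive pictures showed no visible movement.
- The gripper was clear, with wrist force at noise level.

**What disagreed or stayed unsure:**
- The bar stopped with the tool at 226.1–226.4 mm, against 225.6 expected from the first grip. That is within measuring error.
- The network's last position for the big collet (confidence 0.62) landed on the bar, which is wrong. The picture shows both collets standing in the tray.
- The network's points for the catch arm's tip were up to about 12 mm off sideways, so I aligned by my own overlay on the picture.
- The top camera could not check the final hang, and I saw the bar in the notch only from one side.

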